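# Power up the tile reader and hold a test tile flush on its sloped plate

### The arm

A 7-joint arm with a two-finger parallel gripper is mounted at the origin on the work surface. World frame = base frame: x ahead of the robot, y to its left, z up, the work surface at z = 0. Lengths are in m, angles in rad, forces in N, time in s.
With the tool pointing down it reaches from about 0.4 to 0.85 m from the base axis. Payload 4.5 kg.
Tool frame: the origin (TCP) lies where the fingers leave the gripper's body, on its centre line; the fingertips stand 64 mm ahead of it and the grasp point (between the pads) lies 45 mm ahead of it; z points along the fingers, y is the line along which they close (so a half turn about z gives the same grasp; the last joint's range is limited). The gripper opens to 88 mm and grips with 3 to 60 N. Pads are 18 mm wide; open, the fingers measure 123 mm over their backs; the gripper's body (75 mm by 187 mm) begins 45 mm behind the grasp point.
Start: joints at [-1.31, 0.689, -0.195, 1.565, 0.157, 0.902, -0.215], TCP at [0.141, 0.609, 0.303] pointing down, gripper open.
Joint ranges: [-3.01, 3.01], [-0.46, 2.08], [-1.47, 1.51], [0.13, 2.56], [-1, 4.14], [0.04, 2.09], [-2.66, 2.66]. Speed limits (rad/s): [2.57, 2.57, 3.14, 3.14, 3.14, 3.14, 3.14].

### API

Orientations are given as a unit quaternion [x, y, z, w].
In Python, from plant import r gives the robot as it stands.
- The arm moves only by the tool play_rows, never from a script. Its arguments are lists of equal length, an entry for each row: "translation": the shift along the tool's x, y, z in m, a list of three; "delta_rot": the turn, a rotation vector about the tool's x, y, z in degrees, a list of three; "grip": the opening, from -1 (shut) to 1 (fully open). In form: {"translation": [[x, y, z], ...], "delta_rot": [[rx, ry, rz], ...], "grip": [grip, ...]}. A call has 1 to 20 rows; each row shifts and turns the commanded pose from where the row before left it, along the tool's axes as they then stand; what a row does not reach is not made up. A row lasts 1/8 s, in which the tool goes at most 62.5 mm and 10.7 degrees, less where a joint would pass 70% of its speed; a pose out of reach is approached as far as the arm can. A call with a gripper value outside its range is refused whole. The fingers move at their own pace and stop on an object; "squeeze" is the grip in N (left out, the last holds). Time passes only in rows, so rows that do not move let the fingers close. It gives the time, the measured TCP pose, the force, the opening and the grip force at its end, in the units of the state.
- r.get_state(): the state, without advancing time (a new reading comes with each control period).
- r.snapshot(name): name is "side" or "top"; returns the picture (420x560x3 uint8, blue, green, red); there is no depth.
- r.get_calibration(name): a dict with "intrinsics" (3x3 intrinsics, pixels), "eye" and "rotation" of the camera in the world. Camera axes: x right, y up, looking along -z (the intrinsics and any distortion apply to the point x, -y, -z); pixel columns grow to the right and rows downward; lengths in m; the calibration is good to about 2 mm. A picture is of the moment at which its call begins. get_calibration takes no time and is no camera call.
- r.finish_job(): hands the job in; it is judged then, once.
Trained networks look in the newest picture that a camera, given by its name, has taken for a name from the list of things; names that differ only in an ending like _2 or _b are one class to them, and where a whole thing is asked for, a point or a joint stands for the part that bears it (a point fixed in the world has none). Each returns a list of dicts, best first, with "confidence" (0 to 1); they miss things now and then, are a little off and sometimes report something else, mostly with a low value. They report only what shows in the picture. A call takes as long as a camera call. They do not tell look-alikes from the thing itself.
- r.look_for(camera, target): "point" ([x, y, z] in m, in world coordinates, good to about 4 mm: the middle of the surface that is visible of it).
- r.silhouettes(camera, target): "pixels" (420x560 bool, what is visible of it).
The state is a dict: "clock": time; "q": joint angles; "qd": joint speeds; "joint_torque": joint torques, N m; "tool_pos": TCP position; "eef_rot": TCP orientation; "contact_force": force on the tool from outside, world axes, zero at the start; "moment": the same for the moment, N m; "opening": opening from 0.0 (shut) to 1.0 (fully open); "finger_force": force on a finger pad.
Only numpy, scipy, OpenCV 4.12 (cv2) and the standard library are available. Lean on these libraries where they do the work, as an engineer would, in place of code of your own. Each camera call takes 0.05 s, during which the arm holds its last target. There are 200 camera calls.

### The job

Drop the battery pack into the pocket of the tile reader and swing the latch fully shut over it. Then pick up the test tile, tilt it to match the slope of the reader's sprung plate and press its underside (glazed side) gently against the plate, flush, centred and lengthwise along it, so that the plate is clearly pushed in; do not change the slope the head is set to or disturb the other things on the bench. Finish while still gripping the tile and holding it pressed flush like that: do not let go.

Things in the scene. Friction and masses are not known exactly. Their poses are not given: they have to be found in the camera images.
- pack: battery pack, a black plastic block 34 (x) x 50 (y) x 45 (z) mm, 0.11 to 0.21 kg, with a paper label on top; it starts upright on the bench, to the left or the right of the reader. Origin: centre of its underside, z up. Either way round fits the pocket
- tile: ceramic test tile, 90 (x) x 60 (y) x 10 (z) mm, about 0.12 kg, terracotta body with a thin white glaze on the underside; lies glaze down on the bench on the side of the reader where the pack is not. Origin: centre of its underside (the side to press on the plate), z up through the tile
- reader: tile reader, fixed to the bench: grey housing spanning x -60 to 60, y -160 to 130, z 0 to 45 mm of its origin on the bench; -x faces the robot. On its top: battery pocket (y = -90), latch pivot post (y = -135) and at y = 80 two aluminium cheeks (69 mm over their outer faces, tops 102 mm high) carrying the tilting head (48 mm wide, pivot 88 mm high)
- pocket (a point): centre of the floor of the battery pocket, 20 mm above the bench; the pocket is 38 (x) x 54 (y) mm and 25 mm deep, its axes are the reader's, so a seated pack has its origin here and stands 20 mm proud of the housing
- latch (a joint): latch angle: 0 = shut, the arm lies along the reader's +y across the seated pack, 2 mm above it; grows as it opens, counterclockwise from above; at 1.57 the arm points to the robot (-x of the reader), stop at 2.0. Starts at 1.45 to 1.9, stays where left; about 0.6 N at the knob moves it
- latch_knob (a point): centre of the top of the round black knob that stands on the free end of the latch arm: 14 mm diameter, 25 mm tall above the arm, top 100 mm above the bench, 85 mm from the hinge axis. The arm is 16 mm wide and 8 mm thick
- latch_hinge (a point): on the latch's vertical hinge axis, 67 mm above the bench (underside of the arm)
- face (a point): centre of the outer face of the sprung plate (aluminium, 60 x 36 x 6 mm, 14 mm clear of the head), about 115 mm up, its top edge up to 135 mm up. z: outward normal, leaning from vertical to the reader's -x by 0.3 to 0.65 rad, differing each time; x: up the slope along the plate's length; y: level. The tile's 60 mm width overhangs both sides, leaving room for fingers on its long edges
- plate (a joint): how far the sprung plate is pushed in along its normal: 0 = out, 0.010 m = stop. It takes 1.6 N to start and 0.8 N more per mm
- head_edge (a point): middle of the upper edge of the tilting head's black body, behind the plate; it shows the set slope. The head's hinge is stiff (4 N m) and must stay as set
- beaker: bystander: terracotta beaker, 72 mm diameter, 85 mm high, origin at its underside
- jar: bystander: white glaze jar with lid, 64 mm diameter, 90 mm high, origin at its underside
- rib: bystander: flat wooden throwing rib, 60 x 110 x 8 mm, lying on the bench beyond the reader, origin at its underside
Mind the look-alikes: they are no part of the job. Several things look just like the pack: the one meant starts farthest from the robot's base. What is shaped like the tile but pink is not meant.

How it is judged:
By the outcome, as a careful person would: the job done as asked, in the order asked, and still so for the second after the job is handed in, while the arm keeps its last pose, push and grip.
It also fails if it takes over 70 s, if anything falls off the work surface, if the arm or the gripper's body presses on something with over 40 N, if the wrist force passes 120 N, or if a joint passes its speed limit or range.

## Working session

There is one attempt and no reset: what is moved stays moved. The work goes in short steps, Python scripts to look and compute and a tool call to move; the robot and the scene stay as the last step left them, time stands still between calls to the robot, and variables do not carry over. Pictures are saved under pics/ and viewed, at most 12 in all, crops included, and the job is handed in when it is done.

Besides the shell and the picture viewer there is one more tool, called after "Request:" as name(argument=value, ...) on one line, values as JSON. play_rows: Moves the arm, as the interface text tells. Its arguments: {"type":"object","properties":{"translation":{"type":"array","items":{"type":"array","items":{"type":"number"}}},"delta_rot":{"type":"array","items":{"type":"array","items":{"type":"number"}}},"grip":{"type":"array","items":{"type":"number"}},"squeeze":{"type":"number"}},"required":["translation","delta_rot","grip"]}

```bash
ls; mkdir -p pics; python3 - <<'E'
from plant import r
import cv2
for n in("side","top"):
    cv2.imwrite(f"pics/{n}0.png",r.snapshot(n)); c=r.get_calibration(n); print(n,c)
    for t in("pack","tile","reader","latch_knob","latch_hinge","face","head_edge","pocket","beaker","jar","rib"):
        print(t,[(d["confidence"],[round(float(v),3) for v in d["point"]]) for d in r.look_for(n,t)])
print(r.get_state())
E
```

```text
pics
side {'intrinsics': array([[440.49134945,   0.        , 279.82141707],
       [  0.        , 440.49134945, 213.34383828],
       [  0.        ,   0.        ,   1.        ]]), 'eye': array([0.49256335, 0.99112438, 0.64956692]), 'rotation': array([-0.01617857,  0.50962966,  0.8589645 , -0.0468599 ])}
pack [(0.95, [0.476, 0.386, 0.049]), (0.78, [0.454, 0.261, 0.039]), (0.73, [0.388, 0.338, 0.041])]
tile [(0.86, [0.38, -0.185, 0.01])]
reader [(0.91, [0.586, 0.118, 0.045])]
latch_knob [(0.56, [0.581, -0.111, 0.074])]
latch_hinge [(0.57, [0.584, -0.117, 0.076]), (0.57, [0.585, 0.119, 0.042])]
face [(0.71, [0.562, 0.117, 0.116])]
head_edge [(0.83, [0.57, 0.121, 0.105])]
pocket [(0.92, [0.581, 0.11, 0.04])]
beaker [(0.81, [0.665, 0.379, 0.062])]
jar [(0.74, [0.689, -0.337, 0.052])]
rib [(0.62, [0.772, 0.059, 0.007])]
top {'intrinsics': array([[504.29655988,   0.        , 281.52682548],
       [  0.        , 504.29655988, 208.2126577 ],
       [  0.        ,   0.        ,   1.        ]]), 'eye': array([0.35824948, 0.00782935, 1.48222481]), 'rotation': array([ 0.055433  , -0.06631409, -0.
[... 676 characters left out ...]
ck': 1.2, 'q': array([-1.31018184,  0.68907906, -0.19460005,  1.56530394,  0.15731601,
        0.90248559, -0.21508978]), 'qd': array([-0.00098074, -0.00046215,  0.00100065, -0.00029749, -0.00104888,
        0.00121268, -0.00159572]), 'joint_torque': array([ 1.21485359e-04, -5.27492952e+01, -1.26725234e+00, -1.53739929e+01,
       -5.20094228e-02, -6.88577056e-04,  7.19717491e-06]), 'tool_pos': array([0.1405298 , 0.60901816, 0.30275474]), 'eef_rot': array([1.13142934e-01, 9.93578720e-01, 5.44417290e-05, 5.56542617e-06]), 'contact_force': array([-0.10331644, -0.61171335,  0.24706772]), 'moment': array([ 0.00151244, -0.03466267, -0.01107359]), 'finger_force': 0.0, 'opening': 0.999318295613848}
```

View pics/side0.png

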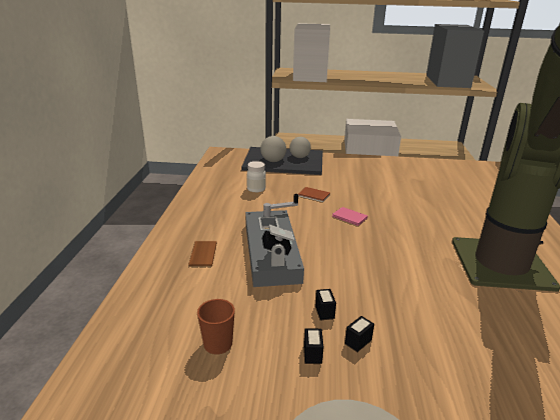

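View pics/top0.png

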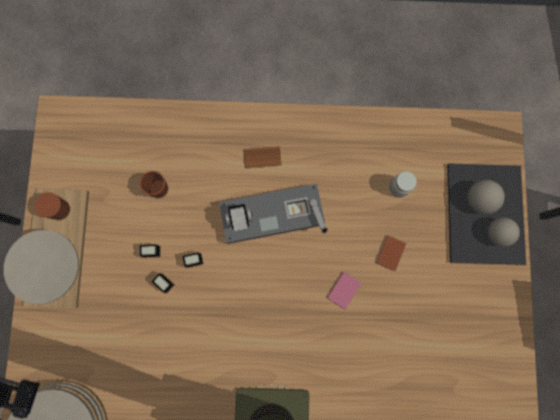

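```bash
cat > h.py <<'E'
import numpy as np,cv2
from plant import r
from scipy.spatial.transform import Rotation as R
from scipy.optimize import minimize
C={n:r.get_calibration(n) for n in("side","top")}
def proj(n,P):
    c=C[n];p=R.from_quat(c["rotation"]).inv().apply(np.atleast_2d(P)-c["eye"])
    p=np.c_[p[:,0],-p[:,1],-p[:,2]];q=p@np.array(c["intrinsics"]).T;return q[:,:2]/q[:,2:]
def ray(n,uv):
    c=C[n];k=np.linalg.inv(c["intrinsics"])@[uv[0],uv[1],1];d=R.from_quat(c["rotation"]).apply([k[0],-k[1],-k[2]]);return c["eye"],d
def atz(n,uv,z): e,d=ray(n,uv);return e+d*(z-e[2])/d[2]
def box(x0,x1,y0,y1,z0,z1): return np.array([[x,y,z] for x in(x0,x1) for y in(y0,y1) for z in(z0,z1)])/1000
def draw(n,hulls,S=8):
    m=np.zeros((420*1,560*1),np.float32);big=np.zeros((420*S//2,560*S//2),np.uint8);s=S//2
    for P in hulls:
        u=(proj(n,P)+.5)*s-.5
        cv2.fillConvexPoly(big,np.round(cv2.convexHull(u.astype(np.float32))*16).astype(np.int32),1,shift=4)
    return cv2.resize(big.astype(np.float32),(560,420),interpolation=cv2.INTER_AREA)
def cost(hulls,masks):
    return sum(np.abs(draw(n,hulls)-m).sum()/m.sum() for n,m in masks.items())
def yawT(P,x,y,a,z=0): return R.from_rotvec([0,0,a]).apply(P)+[x,y,z]
def masks(t,near=None,rad=40):
    o={}
    for n in("side","top"):
        L=[d for d in r.silhouettes(n,t)]
        if near is not None:
            u=proj(n,near)[0]
            L=[d for d in L if np.hypot(*(np.argwhere(d["pixels"]).mean(0)[::-1]-u))<rad]
        if L:o[n]=L[0]["pixels"].astype(np.float32)
    return o
def fit(f,x0,ms,step):
    best=None
    for k in range(2):
        s=np.vstack([x0,x0+np.diag(step)]);b=minimize(lambda v:cost(f(v),ms),x0,method="Nelder-Mead",options=dict(initial_simplex=s,maxiter=400,xatol=1e-5,fatol=1e-4));x0=b.x
    return b
E
cat > m.py <<'E'
from h import *
for n in("side","top"): r.snapshot(n)
pk=box(-17,17,-25,25,0,45);tl=box(-45,45,-30,30,0,10)
for nm,P,near,yaws in(("pack",pk,[.473,.365,.03],(0,.5,1,1.57,2.1,2.6)),("tile",tl,[.491,-.337,.01],(0,.5,1,1.57,2.1,2.6))):
    ms=masks(nm,near,15);print(nm,{k:m.sum() for k,m in ms.items()})
    bs=[fit(lambda v:[yawT(P,*v)],np.array([near[0],near[1],a]),ms,[.01,.01,.2]) for a in yaws]
    for b in sorted(bs,key=lambda b:b.fun)[:2]:print(b.x.round(4),round(b.fun,3))
out={}
for t in("reader","face","head_edge","latch_knob","pocket","latch"):
    for n in("side","top"):
        for i,d in enumerate(r.silhouettes(n,t)):
            a=np.argwhere(d["pixels"]);out[f"{t}|{n}|{i}"]=d["pixels"];print(t,n,d["confidence"],len(a),a.mean(0).round(1)[::-1],a.min(0)[::-1],a.max(0)[::-1])
np.savez("sil.npz",**out)
E
python3 m.py
```

```text
pack {'side': np.float32(678.0), 'top': np.float32(263.0)}
[0.477  0.365  3.2279] 0.245
[0.477  0.365  0.0846] 0.245
tile {'side': np.float32(303.0), 'top': np.float32(661.0)}
[ 0.494  -0.3341  2.7536] 0.161
[ 0.494  -0.3341 -0.3854] 0.161
reader side 0.75 220 [280.3 232.9] [269 226] [292 239]
reader side 0.68 1709 [216.1 325.2] [197 299] [234 354]
reader side 0.58 3818 [273.  246.7] [246 194] [303 286]
reader top 0.72 4326 [272.1 213.8] [219 184] [327 243]
face side 0.62 210 [281.6 233. ] [269 226] [294 240]
face top 0.57 273 [238.3 218.8] [231 208] [246 229]
face top 0.29 652 [390.8 253.3] [377 236] [405 271]
head_edge side 0.82 562 [277. 238.] [262 225] [293 253]
head_edge side 0.3 228 [280.5 232.8] [268 225] [293 240]
head_edge top 0.59 449 [238.4 217.4] [228 204] [248 231]
latch_knob side 0.45 217 [281.8 203.8] [263 194] [297 209]
latch_knob top 0.74 143 [317.6 214.9] [311 201] [325 231]
pocket side 0.87 3869 [272.9 246.3] [245 194] [303 285]
pocket side 0.2 112 [281.  204.1] [264 196] [296 208]
pocket top 0.62 4251 [272.1 213.8] [220 185] [326 243]
pocket top 0.52 228 [318.2 216.1] [310 200] [327 232]
latch side 0.58 186 [282.  203.9] [264 194] [297 209]
latch top 0.54 187 [317.9 215.4] [310 200] [326 232]
```

```bash
cat > m2.py <<'E'
from h import *
s=np.load("sil.npz");f=lambda k:s[k].astype(np.float32)
H=box(-60,60,-160,130,0,45);Ck=[box(-15,15,80+a,80+b,45,102) for a,b in((-34.5,-29),(29,34.5))]
arm=box(-8,85,-8,8,67,75);post=box(-8,8,-143,-127,45,75)
t=np.linspace(0,2*np.pi,16);knob=np.vstack([np.c_[.085+.007*np.cos(t),.007*np.sin(t),0*t+z] for z in(.075,.1)])
plate=box(-30,30,-18,18,-6,0)
hp=np.array([0,-.135,0])
def latch(v,q): # arm along +y at q=0
    Rz=R.from_rotvec([0,0,q+np.pi/2]);return [yawT(Rz.apply(P)+hp,*v) for P in(arm,knob)]
def face(v,c,sl): # normal leans to -x; x up slope
    M=R.from_matrix(np.c_[[np.cos(sl),0,np.sin(sl)],[0,1,0],[-np.sin(sl),0,np.cos(sl)]]);return yawT(M.apply(plate)+c,*v)
if __name__=="__main__":
    ms={"side":f("pocket|side|0"),"top":f("reader|top|0")}
    g=lambda v:[yawT(P,*v[:3]) for P in [H,post]+Ck]+latch(v[:3],v[3])+[face(v[:3],[v[4],.08,v[5]],v[6])]
    b=fit(g,np.array([.585,.018,.12,1.7,-.015,.115,.45]),ms,[.01,.01,.05,.1,.01,.01,.1]);print(b.x.round(4),b.fun)
    v=b.x[:3]
    mf={"side":f("face|side|0"),"top":f("face|top|0")}
    b2=min([fit(lambda w:[face(v,[w[0],.08+w[3],w[1]],w[2])],np.array([-.013,.115,a,0]),mf,[.01,.01,.1,.005]) for a in(.3,.45,.6)],key=lambda b:b.fun);print("face",b2.x.round(4),b2.fun)
    ml={"side":f("latch_knob|side|0"),"top":f("latch|top|0")}
    b3=fit(lambda w:latch(v,w[0]),np.array([1.7]),ml,[.1]);print("latch",b3.x,b3.fun)
    kn=yawT(R.from_rotvec([0,0,b3.x[0]+np.pi/2]).apply([[.085,0,.1]])+hp,*v);print("knob",kn, "pocket",yawT(np.array([[0,-.09,.02]]),*v))
    for n in C:
        im=cv2.resize(r.snapshot(n),None,fx=4,fy=4,interpolation=cv2.INTER_CUBIC)
        hs=[yawT(P,*v) for P in [H,post]+Ck+[box(-19,19,-117,-63,45,45.1)]]+latch(v,b3.x[0])+[face(v,[b2.x[0],.08+b2.x[3],b2.x[1]],b2.x[2]),yawT(box(-17,17,-25,25,0,45),.477,.365,.0846),yawT(box(-17,17,-25,25,45,45.1),.477,.365,.0846),yawT(box(-45,45,-30,30,0,10),.494,-.3341,-.3854)]
        for P in hs:cv2.polylines(im,[np.round(cv2.convexHull(((proj(n,P)+.5)*4-.5).astype(np.float32))).astype(int)],True,(0,255,0),1)
        if n=="side":cv2.imwrite("pics/ov_side.png",np.hstack([im[740:1200,960:1360],im[1180:1480,1180:1580].repeat(1,0)[:300],][:1]))
        else:cv2.imwrite("pics/ov_top.png",im[700:1100,840:1400])
        if n=="top": a=im[960:1140,520:860]; cv2.imwrite("pics/ov_pack.png",a)
E
python3 m2.py; python3 -c "
import cv2,numpy as np
a=cv2.imread('pics/ov_side.png');b=cv2.imread('pics/ov_pack.png');c=np.zeros((460,800,3),np.uint8);c[:,:400]=a;c[:180,400:740]=b;cv2.imwrite('pics/ovA.png',c)"
```

```text
[ 0.5936  0.0327  0.2284  1.7188 -0.0113  0.1065  0.1728] 0.08284872770309448
face [-1.330e-02  1.150e-01  4.185e-01 -2.000e-04] 0.2962683141231537
latch [1.7234375] 0.4258406460285187
knob [[ 0.54528686 -0.13039706  0.1       ]] pocket [[ 0.61400088 -0.05495463  0.02      ]]
```

View pics/ovA.png

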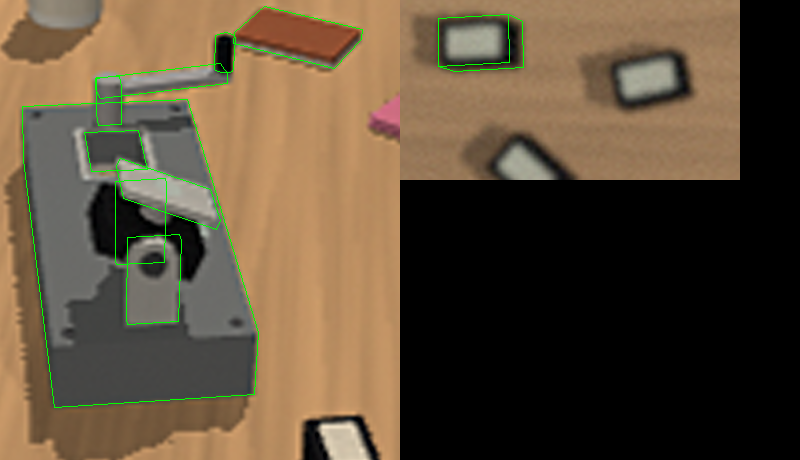

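View pics/ov_top.png

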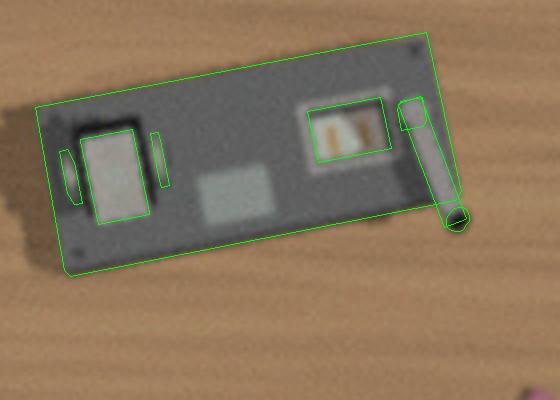

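```bash
cat >> h.py <<'E'
def tcp(grasp,yaw_y,tilt=0):
    "TCP rotation with tool z down, tool y at world angle yaw_y"
    y=np.array([np.cos(yaw_y),np.sin(yaw_y),0]);z=np.array([0,0,-1.]);return R.from_matrix(np.c_[np.cross(y,z),y,z])
def plan(pos,Rt,n=None):
    s=r.get_state();p=np.array(s["tool_pos"]);Rc=R.from_quat(s["eef_rot"])
    rv=(Rc.inv()*Rt).as_rotvec(degrees=True);d=Rt.inv().apply(np.array(pos)-p)
    print("clock",round(s["clock"],2),"q",np.round(s["q"],2),"F",np.round(s["contact_force"],1),"op",round(s["opening"],3),"ff",round(s["finger_force"],1),"tcp",p.round(4))
    print("rot(tool,deg)",rv.round(2),"then trans(final tool,m)",d.round(4))
E
python3 - <<'E'
from h import *
for n,w in(("side",[.477,.365,.045]),("top",[.477,.365,.045])):
    im=r.snapshot(n).min(2).astype(np.float32);u=proj(n,w)[0].round().astype(int)
    m=np.zeros_like(im);m[u[1]-12:u[1]+13,u[0]-14:u[0]+15]=im[u[1]-12:u[1]+13,u[0]-14:u[0]+15]
    th=(m>0.55*np.percentile(m[m>0],97)).astype(np.uint8);k,l,st,ce=cv2.connectedComponentsWithStats(th)
    # component nearest u
    i=min(range(1,k),key=lambda i:np.hypot(*(ce[i]-u))-st[i][4]*.05);c=ce[i]
    p=np.argwhere(l==i)[:,::-1];W=np.array([atz(n,q,.045) for q in p])[:,:2]
    wc=cv2.minAreaRect((W*1e4).astype(np.float32))
    print(n,st[i],W.mean(0).round(4),wc)
plan([.477,.365,.25],tcp(0,.0846))
E
```

```text
side [308 330  12  14 153] [0.4772 0.366 ] ((4772.19873046875, 3657.401611328125), (206.828369140625, 340.01019287109375), 6.7712812423706055)
top [134 238  29  25 324] [0.4774 0.3621] ((4761.3291015625, 3648.30029296875), (682.0121459960938, 820.5344848632812), 1.8246395587921143)
clock 2.3 q [-1.31  0.69 -0.19  1.57  0.16  0.9  -0.22] F [ 0.4 -0.3  0.5] op 1.0 ff 0.0 tcp [0.1405 0.609  0.3027]
rot(tool,deg) [ 0.   -0.   72.16] then trans(final tool,m) [-0.2716  0.3147  0.0527]
```

Request:
play_rows(translation=[[0,0,0],[0,0,0],[0,0,0],[0,0,0],[0,0,0],[0,0,0],[0,0,0],[0,0,0],[-0.027,0.031,0.005],[-0.027,0.031,0.005],[-0.027,0.031,0.005],[-0.027,0.031,0.005],[-0.027,0.031,0.005],[-0.027,0.031,0.005],[-0.027,0.031,0.005],[-0.027,0.031,0.005],[-0.027,0.031,0.005],[-0.027,0.031,0.005]], delta_rot=[[0,0,9],[0,0,9],[0,0,9],[0,0,9],[0,0,9],[0,0,9],[0,0,9],[0,0,9],[0,0,0],[0,0,0],[0,0,0],[0,0,0],[0,0,0],[0,0,0],[0,0,0],[0,0,0],[0,0,0],[0,0,0]], grip=[0.36,0.36,0.36,0.36,0.36,0.36,0.36,0.36,0.36,0.36,0.36,0.36,0.36,0.36,0.36,0.36,0.36,0.36], squeeze=15)

```text
clock: 4.55
tool_pos: [0.4739, 0.3665, 0.2526]
eef_rot: [0.675, 0.737, 0.0, -0.0]
contact_force: [0.4, 0.3, -0.1]
opening: 0.679
finger_force: 0.0
```

```bash
python3 - <<'E'
from h import *
plan([.477,.365,.093],tcp(0,.087))
E
```

```text
clock 4.55 q [-0.79  0.72  0.09  1.71 -0.09  0.72 -0.57] F [ 0.4  0.3 -0.1] op 0.679 ff 0.0 tcp [0.4739 0.3665 0.2526]
rot(tool,deg) [ 0.01 -0.03  0.04] then trans(final tool,m) [-0.0017  0.0029  0.1596]
```

Request:
play_rows(translation=[[0,0.001,0.04],[0,0.001,0.04],[0,0.001,0.04],[-0.001,0,0.025],[0,0,0.0146],[0,0,0],[0,0,0],[0,0,0],[0,0,0],[0,0,0]], delta_rot=[[0,0,0],[0,0,0],[0,0,0],[0,0,0],[0,0,0],[0,0,0],[0,0,0],[0,0,0],[0,0,0],[0,0,0]], grip=[0.36,0.36,0.36,0.36,0.36,0.36,-0.6,-0.6,-0.6,-0.6], squeeze=15)

```text
clock: 5.8
tool_pos: [0.4764, 0.3667, 0.094]
eef_rot: [0.676, 0.737, 0.001, 0.0]
contact_force: [0.7, -0.6, 5.9]
opening: 0.382
finger_force: 15.0
```

```bash
python3 - <<'E'
from h import *
plan([.477,.365,.22],tcp(0,.2284))
E
```

```text
clock 5.8 q [-0.76  0.96  0.05  1.77 -0.1   0.41 -0.55] F [ 0.7 -0.6  5.9] op 0.382 ff 15.0 tcp [0.4764 0.3667 0.094 ]
rot(tool,deg) [ 0.07 -0.05 -8.08] then trans(final tool,m) [-0.0018  0.0002 -0.126 ]
```

Request:
play_rows(translation=[[0,0,-0.02],[0,0,-0.035],[0,0,-0.035],[0,0,-0.035],[0,0,0],[0,0,0]], delta_rot=[[0,0,0],[0,0,0],[0,0,0],[0,0,-4],[0,0,-4.08],[0,0,0]], grip=[-0.6,-0.6,-0.6,-0.6,-0.6,-0.6], squeeze=20)

```text
clock: 6.55
tool_pos: [0.4759, 0.3662, 0.2193]
eef_rot: [0.622, 0.783, 0.0, -0.0]
contact_force: [0.2, -0.2, -0.7]
opening: 0.382
finger_force: 20.0
```

```bash
python3 - <<'E'
from h import *
for n in C:
    im=r.snapshot(n);u=proj(n,r.get_state()["tool_pos"])[0].astype(int);x=max(u[0]-50,0)
    cv2.imwrite(f"pics/g_{n}.png",cv2.resize(im[max(u[1]-50,0):u[1]+50,x:x+100],None,fx=4,fy=4,interpolation=cv2.INTER_CUBIC))
a=np.hstack([cv2.imread(f"pics/g_{n}.png")[:400,:400] for n in C]);cv2.imwrite("pics/g.png",a)
s=r.get_state();p0=s["tool_pos"]-np.array([0,0,.048+.045])
ms=masks("pack",p0+[0,0,.015],14);print({k:m.sum() for k,m in ms.items()})
if "side" in ms:
    ms={"side":ms["side"]}
    b=fit(lambda v:[yawT(box(-17,17,-25,25,0,45),p0[0],v[0],.2284,v[1])],np.array([p0[1],p0[2]]),ms,[.005,.005]);print(p0,b.x,b.fun)
pk=yawT(np.array([[0,-.09,.02]]),.5936,.0327,.2284)[0];print(pk)
plan([pk[0],pk[1],.22],tcp(0,.2284))
E
```

```text
{'side': np.float32(744.0), 'top': np.float32(117.0)}
[0.475653   0.36611433 0.12524202] [0.33666086 0.10084334] 0.12836021184921265
[ 0.61397774 -0.05496269  0.02      ]
clock 6.75 q [-0.76  0.76  0.04  1.73 -0.05  0.65 -0.46] F [ 0.3  0.1 -1. ] op 0.387 ff 20.0 tcp [0.4757 0.3661 0.2178]
rot(tool,deg) [-0.05  0.03 -0.05] then trans(final tool,m) [-0.4415  0.0394 -0.0022]
```

View pics/g.png

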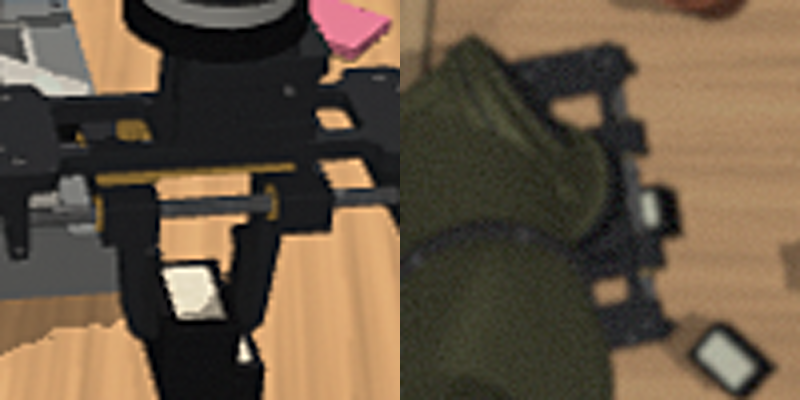

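```bash
python3 - <<'E'
from h import *
s=r.get_state();P=s["tool_pos"];zt=P[2]-.048
im=r.snapshot("side").min(2);u=proj("side",[P[0],P[1],zt])[0].round().astype(int)
m=np.zeros_like(im);m[u[1]-15:u[1]+16,u[0]-15:u[0]+16]=im[u[1]-15:u[1]+16,u[0]-15:u[0]+16]
k,l,st,ce=cv2.connectedComponentsWithStats((m>150).astype(np.uint8))
for i in range(1,k):
    if st[i][4]>30:
        W=np.array([atz("side",q,zt) for q in np.argwhere(l==i)[:,::-1]])-P
        L=R.from_rotvec([0,0,-.2284]).apply(W);print(st[i],u,"rel mean",L.mean(0).round(4),L.min(0).round(4),L.max(0).round(4))
E
```

```text
[311 278  13  12 109] [318 284] rel mean [ 0.002  -0.0019 -0.048 ] [-0.0087 -0.0166 -0.048 ] [ 0.0111  0.014  -0.048 ]
```

```bash
python3 - <<'E'
from h import *
plan([.6136,-.0532,.27],tcp(0,.2284))
E
```

```text
clock 6.8 q [-0.76  0.76  0.04  1.73 -0.05  0.65 -0.46] F [-0.1  0.4 -1.4] op 0.385 ff 20.0 tcp [0.4757 0.3662 0.2178]
rot(tool,deg) [-0.05  0.03 -0.03] then trans(final tool,m) [-0.4397  0.0394 -0.0522]
```

Request:
play_rows(translation=[[0,0,-0.026],[0,0,-0.026],[-0.02,0.0024,0],[-0.04,0.0034,0],[-0.04,0.0034,0],[-0.04,0.0034,0],[-0.04,0.0034,0],[-0.04,0.0034,0],[-0.04,0.0034,0],[-0.04,0.0034,0],[-0.04,0.0034,0],[-0.04,0.0034,0],[-0.04,0.0034,0],[-0.02,0.003,0],[0,0,0],[0,0,0]], delta_rot=[[0,0,0],[0,0,0],[0,0,0],[0,0,0],[0,0,0],[0,0,0],[0,0,0],[0,0,0],[0,0,0],[0,0,0],[0,0,0],[0,0,0],[0,0,0],[0,0,0],[0,0,0],[0,0,0]], grip=[-0.6,-0.6,-0.6,-0.6,-0.6,-0.6,-0.6,-0.6,-0.6,-0.6,-0.6,-0.6,-0.6,-0.6,-0.6,-0.6])

```text
clock: 8.8
tool_pos: [0.6134, -0.0511, 0.2696]
eef_rot: [0.621, 0.784, 0.0, -0.001]
contact_force: [-0.0, 0.8, -1.5]
opening: 0.384
finger_force: 20.0
```

```bash
python3 - <<'E'
from h import *
plan([.6136,-.0532,.145],tcp(0,.2284))
E
```

```text
clock 8.8 q [ 0.03  0.71 -0.03  1.63  0.02  0.8   0.22] F [-0.   0.8 -1.5] op 0.384 ff 20.0 tcp [ 0.6134 -0.0511  0.2696]
rot(tool,deg) [-0.05 -0.12  0.14] then trans(final tool,m) [-0.0021 -0.0003  0.1246]
```

Request:
play_rows(translation=[[-0.001,0,0.03],[-0.001,0,0.035],[0,0,0.035],[0,0,0.0246],[0,0,0],[0,0,0]], delta_rot=[[0,0,0],[0,0,0],[0,0,0],[0,0,0],[0,0,0],[0,0,0]], grip=[-0.6,-0.6,-0.6,-0.6,-0.6,-0.6])

```text
clock: 9.55
tool_pos: [0.615, -0.054, 0.1465]
eef_rot: [0.621, 0.784, 0.001, 0.0]
contact_force: [0.0, 0.2, -1.0]
opening: 0.383
finger_force: 20.0
```

```bash
python3 - <<'E'
from h import *
plan([.6136,-.0532,.114],tcp(0,.2284))
im=r.snapshot("side");im=cv2.resize(im[190:270,220:320],None,fx=6,fy=6,interpolation=cv2.INTER_CUBIC)
s=r.get_state()
hs=[yawT(box(-19,19,-117,-63,45,45.1),.5936,.0327,.2284),yawT(box(-17,17,-26.8,23.2,0,45),*s["tool_pos"][:2],.2284,s["tool_pos"][2]-.094)]
for P in hs:cv2.polylines(im,[np.round(cv2.convexHull(((proj("side",P)-[220,190]+.5)*6-.5).astype(np.float32))).astype(int)],True,(0,255,0),1)
cv2.imwrite("pics/ins.png",im)
E
```

```text
clock 9.55 q [ 0.03  0.89 -0.03  1.71  0.04  0.55  0.21] F [ 0.   0.2 -1. ] op 0.383 ff 20.0 tcp [ 0.615  -0.054   0.1465]
rot(tool,deg) [ 0.09 -0.02  0.09] then trans(final tool,m) [ 0.0011 -0.0012  0.0325]
```

View pics/ins.png

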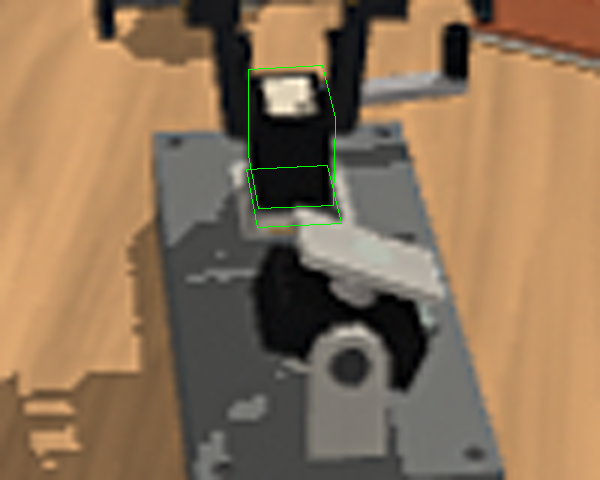

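Request:
play_rows(translation=[[0.001,-0.001,0.006],[0,0,0.006],[0,0,0.006],[0,0,0]], delta_rot=[[0,0,0],[0,0,0],[0,0,0],[0,0,0]], grip=[-0.6,-0.6,-0.6,-0.6])

```text
clock: 10.1
tool_pos: [0.6128, -0.0545, 0.1268]
eef_rot: [0.622, 0.783, -0.0, -0.001]
contact_force: [-0.2, 0.1, -1.3]
opening: 0.383
finger_force: 20.0
```

Request:
play_rows(translation=[[0,0,0.006],[0,0,0.005],[0,0,0.0015],[0,0,0]], delta_rot=[[0,0,0],[0,0,0],[0,0,0],[0,0,0]], grip=[-0.6,-0.6,-0.6,-0.6])

```text
clock: 10.6
tool_pos: [0.6132, -0.0545, 0.1148]
eef_rot: [0.622, 0.783, -0.0, -0.0]
contact_force: [0.4, -0.0, -0.9]
opening: 0.381
finger_force: 20.0
```

Request:
play_rows(translation=[[0,0,0],[0,0,0],[0,0,0],[0,0,-0.02],[0,0,-0.03],[0,0,-0.03],[0,0,0]], delta_rot=[[0,0,0],[0,0,0],[0,0,0],[0,0,0],[0,0,0],[0,0,0],[0,0,0]], grip=[0.2,0.2,0.2,0.2,0.2,0.2,0.2])

```text
clock: 11.48
tool_pos: [0.615, -0.0547, 0.1987]
eef_rot: [0.622, 0.783, 0.002, 0.003]
contact_force: [-0.3, 0.3, 0.4]
opening: 0.596
finger_force: 0.0
```

```bash
python3 - <<'E'
from h import *
plan([.5453,-.1304,.143],tcp(0,.2284))
im=r.snapshot("side")
for n in C: r.snapshot(n); print(n,[(d["confidence"],d["point"].round(3)) for d in r.look_for(n,"pack")],[(d["confidence"],d["point"].round(3)) for d in r.look_for(n,"latch_knob")])
# dark knob segmentation in side
u=proj("side",[.5453,-.1304,.0875])[0];print(u)
g=im.max(2);x,y=u.round().astype(int);print(g[y-8:y+9,x-7:x+8])
E
```

```text
clock 11.47 q [ 0.03  0.81 -0.03  1.69  0.03  0.64  0.21] F [-0.3  0.3  0.4] op 0.596 ff 0.0 tcp [ 0.615  -0.0547  0.1987]
rot(tool,deg) [ 0.36  0.1  -0.01] then trans(final tool,m) [-0.058  -0.085   0.0557]Traceback (most recent call last):
  File "<stdin>", line 4, in <module>
AttributeError: 'list' object has no attribute 'round'. Did you mean: 'count'?
```

Request:
play_rows(translation=[[-0.019,-0.028,0],[-0.02,-0.029,0],[-0.019,-0.028,0],[0,0,0],[0,0,0.03],[0,0,0.0257],[0,0,0],[0,0,0],[0,0,0],[0,0,0],[0,0,0]], delta_rot=[[0,0,0],[0,0,0],[0,0,0],[0,0,0],[0,0,0],[0,0,0],[0,0,0],[0,0,0],[0,0,0],[0,0,0],[0,0,0]], grip=[0.2,0.2,0.2,0.2,0.2,0.2,0.2,-1,-1,-1,-1], squeeze=5)

```text
clock: 13.0
tool_pos: [0.5442, -0.1299, 0.1394]
eef_rot: [0.622, 0.783, 0.0, 0.0]
contact_force: [3.0, 1.4, 3.9]
opening: 0.171
finger_force: 1.8
```

```bash
python3 - <<'E'
from h import *
plan([.5453,-.1304,.143],tcp(0,.2284))
# chord increments for arc in tool frame (tool y=reader x, tool x = reader -y ... computed)
Rt=tcp(0,.2284);v=(.5936,.0327,.2284)
q=np.linspace(1.7234,-0.02,13);W=np.array([yawT(R.from_rotvec([0,0,a+np.pi/2]).apply([[.085,0,0]])+[0,-.135,0],*v)[0] for a in q])
print(Rt.inv().apply(np.diff(W,axis=0)).round(4),W[-1])
E
```

```text
clock 13.0 q [ 0.17  0.85 -0.04  1.89  0.07  0.4   0.31] F [3.  1.4 3.9] op 0.171 ff 1.8 tcp [ 0.5442 -0.1299  0.1394]
rot(tool,deg) [ 0.07 -0.    0.03] then trans(final tool,m) [-0.0008  0.001  -0.0036]
[[ 0.0123 -0.001   0.    ]
 [ 0.0123  0.0008  0.    ]
 [ 0.0121  0.0026  0.    ]
 [ 0.0116  0.0043  0.    ]
 [ 0.0108  0.0059  0.    ]
 [ 0.0098  0.0074  0.    ]
 [ 0.0087  0.0088  0.    ]
 [ 0.0073  0.0099  0.    ]
 [ 0.0058  0.0109  0.    ]
 [ 0.0042  0.0116  0.    ]
 [ 0.0024  0.0121  0.    ]
 [ 0.0006  0.0123  0.    ]] [ 0.60658056 -0.01563317  0.        ]
```

Request:
play_rows(translation=[[0,0,-0.0036],[0.0123,-0.001,0],[0.0123,0.0008,0],[0.0121,0.0026,0],[0.0116,0.0043,0],[0.0108,0.0059,0],[0.0098,0.0074,0],[0.0087,0.0088,0],[0.0073,0.0099,0],[0.0058,0.0109,0],[0.0042,0.0116,0],[0.0024,0.0121,0],[0.0006,0.0123,0],[0,0,0]], delta_rot=[[0,0,0],[0,0,0],[0,0,0],[0,0,0],[0,0,0],[0,0,0],[0,0,0],[0,0,0],[0,0,0],[0,0,0],[0,0,0],[0,0,0],[0,0,0],[0,0,0]], grip=[-1,-1,-1,-1,-1,-1,-1,-1,-1,-1,-1,-1,-1,-1], squeeze=8)

```text
clock: 14.75
tool_pos: [0.604, -0.0138, 0.1424]
eef_rot: [0.621, 0.783, -0.001, -0.002]
contact_force: [-4.5, 5.0, -1.5]
opening: 0.156
finger_force: 8.0
```

```bash
python3 - <<'E'
from h import *
plan([.6066,-.0156,.143],tcp(0,.2284))
E
```

```text
clock 14.75 q [-0.05  0.88 -0.01  1.75  0.01  0.52  0.17] F [-4.5  5.  -1.5] op 0.156 ff 8.0 tcp [ 0.604  -0.0138  0.1424]
rot(tool,deg) [-0.2  -0.14  0.08] then trans(final tool,m) [-0.0023  0.0022 -0.0006]
```

Request:
play_rows(translation=[[-0.001,0.0015,0],[0,0.0015,0],[0,0,0]], delta_rot=[[0,0,0],[0,0,0],[0,0,0]], grip=[-1,-1,-1])

```text
clock: 15.12
tool_pos: [0.6044, -0.0138, 0.1423]
eef_rot: [0.621, 0.783, -0.002, -0.004]
contact_force: [-10.6, 5.3, 3.0]
opening: 0.155
finger_force: 8.0
```

Request:
play_rows(translation=[[0,0,0],[0,0,0],[0,-0.002,-0.01],[0,0,-0.03],[0,0,-0.04],[0,0,-0.04],[0,0,0]], delta_rot=[[0,0,0],[0,0,0],[0,0,0],[0,0,0],[0,0,0],[0,0,0],[0,0,0]], grip=[-0.2,0.0,0.2,0.4,1,1,1])

```text
clock: 16.0
tool_pos: [0.6085, -0.0169, 0.2672]
eef_rot: [0.622, 0.783, 0.003, 0.004]
contact_force: [1.2, 0.1, -0.1]
opening: 0.924
finger_force: 0.0
```

```bash
python3 - <<'E'
from h import *
Y=-.3854+np.pi/2
plan([.494,-.3341,.3],tcp(0,Y))
im=r.snapshot("side");im=cv2.resize(im[180:270,220:320],None,fx=6,fy=6,interpolation=cv2.INTER_CUBIC)
from m2 import latch
v=(.5936,.0327,.2284)
hs=[yawT(box(-17,17,-115,-65,20,65),*v)]+latch(v,0)
for P in hs:cv2.polylines(im,[np.round(cv2.convexHull(((proj("side",P)-[220,180]+.5)*6-.5).astype(np.float32))).astype(int)],True,(0,255,0),1)
cv2.imwrite("pics/lat.png",im)
E
```

```text
clock 16.0 q [-0.05  0.7  -0.    1.67  0.    0.76  0.18] F [ 1.2  0.1 -0.1] op 0.924 ff 0.0 tcp [ 0.6085 -0.0169  0.2672]
rot(tool,deg) [  0.42   0.38 -54.88] then trans(final tool,m) [-0.0132 -0.337  -0.0328]
```

View pics/lat.png

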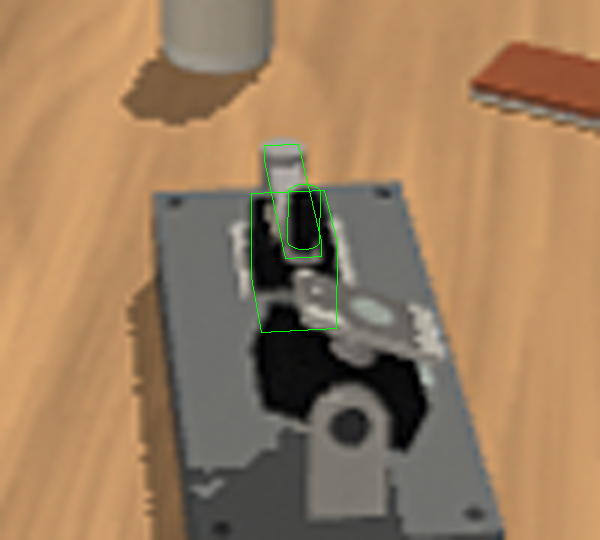

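Request:
play_rows(translation=[[0,0,-0.01],[0,0,-0.01],[0,0,-0.01],[0,0,0],[0,0,0],[0,0,0],[-0.001,-0.02,0],[-0.002,-0.04,0],[-0.002,-0.04,0],[-0.002,-0.04,0],[-0.002,-0.04,0],[-0.002,-0.04,0],[-0.001,-0.04,0],[-0.001,-0.04,0],[-0.002,-0.037,0],[0,0,0],[0,0,0]], delta_rot=[[0,0,-9],[0,0,-9],[0,0,-9],[0,0,-9],[0,0,-9],[0,0,-9.9],[0,0,0],[0,0,0],[0,0,0],[0,0,0],[0,0,0],[0,0,0],[0,0,0],[0,0,0],[0,0,0],[0,0,0],[0,0,0]], grip=[1,1,1,1,1,1,1,1,1,1,1,1,1,1,1,1,1])

```text
clock: 18.18
tool_pos: [0.4931, -0.334, 0.2925]
eef_rot: [0.192, 0.981, 0.0, -0.0]
contact_force: [0.3, 0.8, 0.3]
opening: 0.998
finger_force: 0.0
```

```bash
python3 - <<'E'
from h import *
plan([.494,-.3341,.066],tcp(0,-.3854+np.pi/2))
E
```

```text
clock 18.18 q [ 0.71  0.67 -0.33  1.66  0.27  0.85  1.45] F [0.3 0.8 0.3] op 0.998 ff 0.0 tcp [ 0.4931 -0.334   0.2925]
rot(tool,deg) [ 0.04 -0.05 -0.05] then trans(final tool,m) [-9.000e-04  2.000e-04  2.265e-01]
```

Request:
play_rows(translation=[[-0.0009,0,0.03],[0,0,0.045],[0,0,0.045],[0,0,0.045],[0,0,0.035],[0,0,0.018],[0,0,0.0085],[0,0,0],[0,0,0],[0,0,0],[0,0,0],[0,0,0]], delta_rot=[[0,0,0],[0,0,0],[0,0,0],[0,0,0],[0,0,0],[0,0,0],[0,0,0],[0,0,0],[0,0,0],[0,0,0],[0,0,0],[0,0,0]], grip=[1,1,1,1,1,1,1,1,0,0,0,0], squeeze=30)

```text
clock: 19.68
tool_pos: [0.4946, -0.335, 0.067]
eef_rot: [0.191, 0.982, -0.0, 0.0]
contact_force: [-1.1, -0.3, 3.8]
opening: 0.675
finger_force: 30.0
```

```bash
python3 - <<'E'
from h import *
plan([.494,-.3341,.066],tcp(0,-.3854+np.pi/2))
E
```

```text
clock 19.68 q [ 0.62  1.   -0.19  1.78  0.41  0.4   1.33] F [-1.1 -0.3  3.8] op 0.675 ff 30.0 tcp [ 0.4946 -0.335   0.067 ]
rot(tool,deg) [-0.02  0.04  0.05] then trans(final tool,m) [0.0008 0.0006 0.001 ]
```

```bash
python3 - <<'E'
from h import *
from m2 import face,f,s as S
v=(.5936,.0327,.2284)
for k in range(3):
    ms={}
    for n in C:
        r.snapshot(n)
        L=[d for d in r.silhouettes(n,"face") if np.hypot(*(np.argwhere(d["pixels"]).mean(0)[::-1]-proj(n,[.562,.108,.115])[0]))<8]
        if L: ms[n]=L[0]["pixels"].astype(np.float32)
    for nm,m in(("both",ms),("side",{"side":ms["side"]} if "side" in ms else None)):
        if not m: continue
        g=lambda w:[face(v,[-w[0]*np.sin(w[1]),.08+w[2],.088+w[0]*np.cos(w[1])],w[1])]
        b=min([fit(g,np.array([.03,a,0]),m,[.004,.1,.004]) for a in(.35,.5)],key=lambda b:b.fun)
        h=lambda w:[face(v,[w[0],.08+w[3],w[1]],w[2])]
        b2=min([fit(h,np.array([-.013,.115,a,0]),m,[.004,.004,.1,.004]) for a in(.35,.5)],key=lambda b:b.fun)
        print(nm,list(m),b.x.round(4),round(b.fun,3),b2.x.round(4),round(b2.fun,3))
im=r.snapshot("side");cv2.imwrite("pics/face_raw.png",cv2.resize(im[215:265,252:307],None,fx=10,fy=10,interpolation=cv2.INTER_LANCZOS4))
E
```

```text
both ['side', 'top'] [2.93e-02 4.36e-01 2.00e-04] 0.291 [-1.240e-02  1.146e-01  4.375e-01  3.000e-04] 0.291
side ['side'] [ 0.0257  0.4382 -0.0078] 0.165 [-0.0103  0.1145  0.4453 -0.0023] 0.174
both ['side', 'top'] [2.960e-02 4.254e-01 2.000e-04] 0.271 [-1.210e-02  1.148e-01  4.444e-01  2.000e-04] 0.27
side ['side'] [ 0.0254  0.4477 -0.0084] 0.137 [-0.0101  0.1143  0.4468 -0.0032] 0.138
both ['side', 'top'] [3.000e-02 4.294e-01 1.000e-04] 0.214 [-0.013   0.1145  0.3943  0.    ] 0.194
side ['side'] [0.0303 0.4081 0.0011] 0.129 [-0.012   0.1161  0.3992  0.0018] 0.129
```

View pics/face_raw.png

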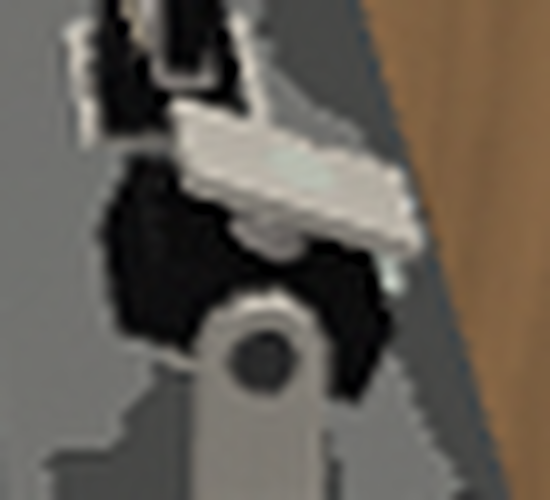

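```bash
python3 - <<'E'
from h import *
Ri=R.from_rotvec([0,0,-.2284]);o=np.array([.5936,.0327,0])
def pt(uv,yr):
    uv=(np.array(uv)+.5)/10-.5+[252,215];e,d=ray("side",uv);e=Ri.apply(e-o);d=Ri.apply(d);return e+d*(yr-e[1])/d[1]
for a,b,y in(((180,187),(413,256),.098),((182,100),(410,180),.062),((265,355),(265,356),.1145)):
    p,q=pt(a,y),pt(b,y);print(p.round(4),q.round(4),"slope",np.arctan2(p[2]-q[2],p[0]-q[0]).round(3),"len",np.linalg.norm(p-q).round(4))
E
```

```text
[0.0185 0.098  0.1242] [-0.0364  0.098   0.1021] slope 0.383 len 0.0591
[0.014  0.062  0.1262] [-0.0414  0.062   0.1008] slope 0.429 len 0.061
[0.0003 0.1145 0.0878] [0.0003 0.1145 0.0875] slope 1.553 len 0.0003
```

```bash
cat >> h.py <<'E'
V=(.5936,.0327,.2284)
def press(s,standoff,d=.030,x_off=.0008,up=0.,dy=0.):
    "TCP pose for tile underside at standoff outside the plate's rest face"
    n=np.array([-np.sin(s),0,np.cos(s)]);xs=np.array([np.cos(s),0,np.sin(s)])
    f=np.array([0,.08+dy,.088])+n*(d+standoff)+xs*up
    M=np.c_[-xs,[0,1,0],-n];Rz=R.from_rotvec([0,0,V[2]]);Rt=Rz*R.from_matrix(M)
    p=Rz.apply(f)+[V[0],V[1],0];return p-Rt.apply([x_off,0,.067]),Rt
E
python3 - <<'E'
from h import *
p,Rt=press(.415,.05);print(p)
plan(p,Rt)
s=r.get_state();plan(s["tool_pos"]+np.array([0,0,.19]),Rt);print(Rt.inv().apply(p-s["tool_pos"]-[0,0,.19]))
E
```

```text
[0.51846983 0.09736852 0.22284465]
clock 20.32 q [ 0.62  1.   -0.19  1.78  0.41  0.4   1.33] F [-1.7 -0.5  6. ] op 0.672 ff 30.0 tcp [ 0.4946 -0.335   0.0669]
rot(tool,deg) [ -7.32 -22.99 -34.59] then trans(final tool,m) [-0.1737  0.4157 -0.0938]
clock 20.32 q [ 0.62  1.   -0.19  1.78  0.41  0.4   1.33] F [-1.7 -0.5  6. ] op 0.672 ff 30.0 tcp [ 0.4946 -0.335   0.0669]
rot(tool,deg) [ -7.32 -22.99 -34.59] then trans(final tool,m) [-0.0766  0.     -0.1739]
[-0.09711928  0.4157103   0.08004496]
```

Request:
play_rows(translation=[[0,0,-0.02],[0,0,-0.04],[0,0,-0.05],[0,0,-0.05],[0,0,-0.03],[0,0,0],[0,0,0],[0,0,0],[0,0,0],[0,0,0],[0,0,0]], delta_rot=[[0,0,0],[0,0,0],[0,0,0],[0,0,0],[0,0,0],[-1.46,-4.6,-6.92],[-1.46,-4.6,-6.92],[-1.46,-4.6,-6.92],[-1.46,-4.6,-6.92],[-1.46,-4.6,-6.92],[0,0,0]], grip=[0,0,0,0,0,0,0,0,0,0,0], squeeze=30)

```text
clock: 21.7
tool_pos: [0.4923, -0.3358, 0.256]
eef_rot: [-0.11, 0.973, 0.024, 0.203]
contact_force: [-0.6, -0.2, -0.8]
opening: 0.674
finger_force: 30.0
```

```bash
python3 - <<'E'
from h import *
p,Rt=press(.415,.05);plan(p,Rt)
E
```

```text
clock 21.7 q [ 1.07  0.75 -0.69  1.9   0.45  0.35  1.98] F [-0.6 -0.2 -0.8] op 0.674 ff 30.0 tcp [ 0.4923 -0.3358  0.256 ]
rot(tool,deg) [ 0.03 -0.16 -0.24] then trans(final tool,m) [-0.0997  0.416   0.0802]
```

Request:
play_rows(translation=[[-0.0077,0.032,0.0062],[-0.0077,0.032,0.0062],[-0.0077,0.032,0.0062],[-0.0077,0.032,0.0062],[-0.0077,0.032,0.0062],[-0.0077,0.032,0.0062],[-0.0077,0.032,0.0062],[-0.0077,0.032,0.0062],[-0.0077,0.032,0.0062],[-0.0077,0.032,0.0062],[-0.0077,0.032,0.0062],[-0.0077,0.032,0.0062],[-0.0077,0.032,0.0062],[0,0,0],[0,0,0]], delta_rot=[[0,0,0],[0,0,0],[0,0,0],[0,0,0],[0,0,0],[0,0,0],[0,0,0],[0,0,0],[0,0,0],[0,0,0],[0,0,0],[0,0,0],[0,0,0],[0,0,0],[0,0,0]], grip=[0,0,0,0,0,0,0,0,0,0,0,0,0,0,0])

```text
clock: 23.58
tool_pos: [0.515, 0.0259, 0.2305]
eef_rot: [-0.112, 0.975, 0.025, 0.191]
contact_force: [1.4, 0.0, -1.8]
opening: 0.677
finger_force: 30.0
```

```bash
python3 - <<'E'
from h import *
p,Rt=press(.415,.05);plan(p,Rt);print(r.get_state()["moment"].round(3))
p,Rt=press(.415,.006);plan(p,Rt)
s=r.get_state();T=R.from_quat(s["eef_rot"])
im=r.snapshot("side");im=cv2.resize(im[170:270,215:335],None,fx=6,fy=6,interpolation=cv2.INTER_CUBIC)
P=T.apply(box(-45,45,-30,30,57,67)+[.0008,0,0])+s["tool_pos"]
from m2 import face
for Q in(P,face(V,[-.030*np.sin(.415),.08,.088+.030*np.cos(.415)],.415)):cv2.polylines(im,[np.round(cv2.convexHull(((proj("side",Q)-[215,170]+.5)*6-.5).astype(np.float32))).astype(int)],True,(0,255,0),1)
cv2.imwrite("pics/pre.png",im)
E
```

```text
clock 23.57 q [ 0.34  0.7  -0.73  2.24  1.76  0.42 -0.05] F [ 1.4  0.  -1.8] op 0.677 ff 30.0 tcp [0.515  0.0259 0.2305]
rot(tool,deg) [ 0.33 -1.54 -0.01] then trans(final tool,m) [-0.0148  0.0688  0.0149]
[-0.129  0.408 -0.047]
clock 23.57 q [ 0.34  0.7  -0.73  2.24  1.76  0.42 -0.05] F [ 1.4  0.  -1.8] op 0.677 ff 30.0 tcp [0.515  0.0259 0.2305]
rot(tool,deg) [ 0.33 -1.54 -0.01] then trans(final tool,m) [-0.0148  0.0688  0.0589]
```

View pics/pre.png

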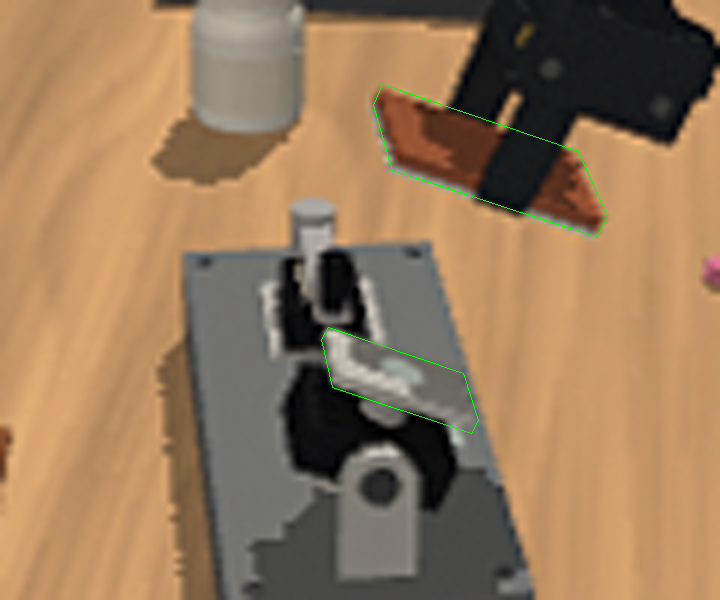

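Request:
play_rows(translation=[[-0.003,0.013,0.003],[-0.003,0.014,0.003],[-0.003,0.014,0.003],[-0.003,0.014,0.003],[-0.003,0.014,0.003],[0,0,0],[0,0,0]], delta_rot=[[0,-0.5,0],[0,-0.5,0],[0,-0.5,0],[0.3,0,0],[0,0,0],[0,0,0],[0,0,0]], grip=[0,0,0,0,0,0,0])

```text
clock: 24.5
tool_pos: [0.5179, 0.0974, 0.2225]
eef_rot: [-0.112, 0.972, 0.024, 0.204]
contact_force: [-0.2, -0.3, -0.9]
opening: 0.676
finger_force: 30.0
```

```bash
python3 - <<'E'
from h import *
p,Rt=press(.415,.05);plan(p,Rt)
p,Rt=press(.415,.004);plan(p,Rt);s=r.get_state();print(R.from_quat(s["eef_rot"]).inv().apply(s["moment"]).round(3),R.from_quat(s["eef_rot"]).inv().apply(s["contact_force"]).round(2))
E
```

```text
clock 24.5 q [ 0.21  0.75 -0.81  2.24  1.8   0.57 -0.24] F [-0.2 -0.3 -0.9] op 0.676 ff 30.0 tcp [0.5179 0.0974 0.2225]
rot(tool,deg) [ 0.11 -0.09  0.01] then trans(final tool,m) [-0.0007 -0.0001 -0.0001]
clock 24.5 q [ 0.21  0.75 -0.81  2.24  1.8   0.57 -0.24] F [-0.2 -0.3 -0.9] op 0.676 ff 30.0 tcp [0.5179 0.0974 0.2225]
rot(tool,deg) [ 0.11 -0.09  0.01] then trans(final tool,m) [-0.0007 -0.0001  0.0459]
[-0.012  0.485 -0.005] [ 0.63 -0.23  0.66]
```

Request:
play_rows(translation=[[0,0,0.01],[0,0,0.012],[0,0,0.012],[0,0,0.008],[0,0,0.004],[0,0,0],[0,0,0]], delta_rot=[[0,0,0],[0,0,0],[0,0,0],[0,0,0],[0,0,0],[0,0,0],[0,0,0]], grip=[0,0,0,0,0,0,0])

```text
clock: 25.38
tool_pos: [0.5358, 0.1023, 0.1807]
eef_rot: [-0.112, 0.972, 0.025, 0.204]
contact_force: [0.4, 1.3, -0.5]
opening: 0.675
finger_force: 30.0
```

```bash
python3 - <<'E'
from h import *
p,Rt=press(.415,-.006);plan(p,Rt);s=r.get_state();print(R.from_quat(s["eef_rot"]).inv().apply(s["moment"]).round(3),R.from_quat(s["eef_rot"]).inv().apply(s["contact_force"]).round(2))
im=r.snapshot("side");cv2.imwrite("pics/near.png",cv2.resize(im[195:260,235:325],None,fx=8,fy=8,interpolation=cv2.INTER_CUBIC))
E
```

```text
clock 25.38 q [ 0.2   0.86 -0.81  2.21  1.92  0.63 -0.31] F [ 0.4  1.3 -0.5] op 0.675 ff 30.0 tcp [0.5358 0.1023 0.1807]
rot(tool,deg) [ 0.17 -0.06  0.04] then trans(final tool,m) [-0.0005 -0.0009  0.0102]
[-0.008  0.46   0.087] [-0.48  1.21  0.74]
```

View pics/near.png

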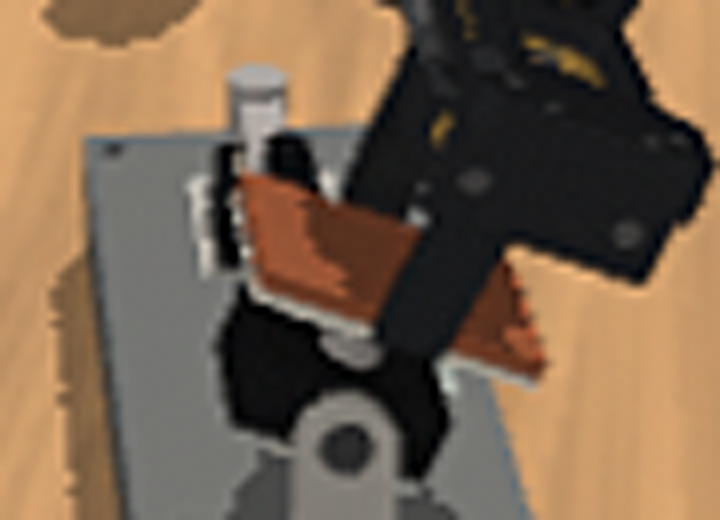

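Request:
play_rows(translation=[[0,-0.0009,0.002],[0,0,0.002],[0,0,0.002],[0,0,0.001],[0,0,0],[0,0,0]], delta_rot=[[0,0,0],[0,0,0],[0,0,0],[0,0,0],[0,0,0],[0,0,0]], grip=[0,0,0,0,0,0], squeeze=18)

```text
clock: 26.18
tool_pos: [0.5389, 0.102, 0.1742]
eef_rot: [-0.112, 0.972, 0.025, 0.204]
contact_force: [-2.0, -0.9, 4.4]
opening: 0.679
finger_force: 18.0
```

```bash
python3 - <<'E'
from h import *
p,Rt=press(.415,-.006);plan(p,Rt)
for k in range(4):
    r.snapshot("side");s=r.get_state();print(R.from_quat(s["eef_rot"]).inv().apply(s["moment"]).round(3),R.from_quat(s["eef_rot"]).inv().apply(s["contact_force"]).round(2))
E
```

```text
clock 26.18 q [ 0.2   0.88 -0.81  2.2   1.93  0.64 -0.31] F [-2.  -0.9  4.4] op 0.679 ff 18.0 tcp [0.5389 0.102  0.1742]
rot(tool,deg) [ 0.16 -0.05  0.03] then trans(final tool,m) [-0.0004  0.0001  0.003 ]
[ 0.208  0.308 -0.057] [-0.91 -0.11 -2.97]
[ 0.176  0.247 -0.   ] [-1.13 -0.76 -3.59]
[ 0.153  0.215 -0.054] [-1.49 -0.32 -3.61]
[ 0.169  0.306 -0.007] [-1.2  -0.21 -4.26]
```

Request:
play_rows(translation=[[0,0,0.001],[0,0,0.001],[0,0,0.001],[0,0,0.001],[0,0,0],[0,0,0]], delta_rot=[[0,0,0],[0,0,0],[0,0,0],[0,0,0],[0,0,0],[0,0,0]], grip=[0,0,0,0,0,0], squeeze=12)

```text
clock: 27.12
tool_pos: [0.5405, 0.1024, 0.1706]
eef_rot: [-0.112, 0.972, 0.025, 0.204]
contact_force: [-2.3, -2.1, 7.4]
opening: 0.682
finger_force: 12.0
```

```bash
python3 - <<'E'
from h import *
p,Rt=press(.415,-.006);plan(p,Rt);A=[]
for k in range(5):
    im=r.snapshot("side");s=r.get_state();T=R.from_quat(s["eef_rot"]);A.append(np.r_[T.inv().apply(s["moment"]),T.inv().apply(s["contact_force"])])
print(np.mean(A,0).round(3))
def tile(a,x,z): return T.apply(R.from_rotvec([0,a,0]).apply(box(-45,45,-30,30,-5,5)+[x,0,0])+[0,0,z])+s["tool_pos"]
x0,y0=225,190;im=cv2.resize(im[y0:y0+70,x0:x0+100],None,fx=8,fy=8,interpolation=cv2.INTER_CUBIC)
P=tile(0,.0008,.062)
cv2.polylines(im,[np.round(cv2.convexHull(((proj("side",P)-[x0,y0]+.5)*8-.5).astype(np.float32))).astype(int)],True,(0,255,0),1)
cv2.imwrite("pics/fin.png",im)
E
```

```text
clock 27.12 q [ 0.2   0.89 -0.81  2.2   1.94  0.64 -0.32] F [-2.3 -2.1  7.4] op 0.682 ff 12.0 tcp [0.5405 0.1024 0.1706]
rot(tool,deg) [ 0.15 -0.05  0.03] then trans(final tool,m) [-0.0004  0.0001 -0.0009]
[ 0.326  0.253  0.051 -0.973 -0.885 -7.17 ]
```

View pics/fin.png

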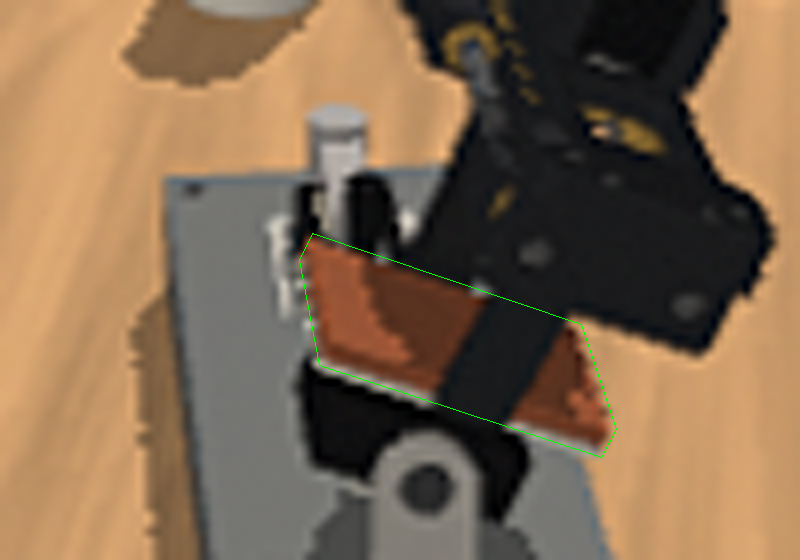

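Request:
play_rows(translation=[[0,0,0],[0,0,0],[0,0,-0.0005],[0,0,-0.0005],[0,0,0],[0,0,0]], delta_rot=[[0.15,0,0],[0,0,0],[0,0,0],[0,0,0],[0,0,0],[0,0,0]], grip=[0,0,0,0,0,0], squeeze=22)

```text
clock: 28.12
tool_pos: [0.54, 0.1024, 0.1715]
eef_rot: [-0.112, 0.972, 0.024, 0.204]
contact_force: [-2.5, -1.5, 6.3]
opening: 0.679
finger_force: 22.0
```

```bash
python3 - <<'E'
from h import *
p,Rt=press(.415,-.006);plan(p,Rt);A=[];ms=[]
for k in range(5):
    r.snapshot("side");s=r.get_state();T=R.from_quat(s["eef_rot"]);A.append(np.r_[T.inv().apply(s["moment"]),T.inv().apply(s["contact_force"])])
    for d in r.silhouettes("side","tile"):
        a=np.argwhere(d["pixels"]);c=a.mean(0)[::-1]
        if k==0:print(d["confidence"],len(a),c)
        if np.hypot(*(c-proj("side",s["tool_pos"]+T.apply([0,0,.062]))[0]))<12:ms.append(d["pixels"]);break
print(np.mean(A,0).round(3),len(ms))
# lower glaze edge: fit line to column-wise bottom of mask, compare with model tile at several pitches
def low(m):
    m=np.asarray(m,float);cols=[c for c in range(264,300) if m[:,c].any() and not 279<=c<=290]
    return np.polyfit(cols,[np.argwhere(m[:,c]>.5).max() for c in cols],1)
print("obs",[low(m).round(3) for m in ms])
for a in(-.06,-.04,-.02,0,.02,.04): 
    P=T.apply(R.from_rotvec([0,a,0]).apply(box(-45,45,-30,30,-5,5))+[.0008,0,.062])+s["tool_pos"];print(a,low(draw("side",[P])).round(3))
E
```

```text
clock 28.12 q [ 0.2   0.88 -0.81  2.2   1.94  0.65 -0.32] F [-2.5 -1.5  6.3] op 0.679 ff 22.0 tcp [0.54   0.1024 0.1715]
rot(tool,deg) [ 0.02 -0.05  0.04] then trans(final tool,m) [-0.0004 -0.      0.0001]
0.78 364 [348.69505495 216.        ]
0.7 419 [278.6300716  232.34367542]
[ 0.226  0.252  0.008 -1.023 -0.946 -6.74 ] 5
obs [array([  0.324, 149.352]), array([  0.337, 145.973]), array([  0.316, 150.297]), array([  0.342, 144.518]), array([  0.319, 150.718])]
-0.06 [  0.412 123.684]
-0.04 [  0.382 132.177]
-0.02 [  0.36  138.518]
0 [  0.33  146.933]
0.02 [  0.313 151.621]
0.04 [  0.296 156.751]
```

```bash
python3 -c "
from plant import r
print(r.finish_job())"
```

```text
the job is handed in; nothing more can be done
None
```

The job is handed in, with no verdict returned. The pack is in the pocket and the latch is shut against its stop. The tile is still gripped at the plate's measured slope (about 0.415 rad), pressing it in an estimated 6 mm; flushness rests on the fitted pose and force readings, since the plate was hidden.

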